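Snap the retaining clip onto the stirrer drive shaft with the clip fork

ROBOT

A 6-joint arm with a two-finger parallel gripper is mounted at the origin on a cart in front of the work surface, level with it; the furniture and walls round the work are solid. World frame = base frame: x ahead of the robot, y to its left, z up, the work surface at z = 0. Lengths are in mm, angles in degrees, forces in N, time in s.
With the tool pointing down it reaches from about 300 to 850 mm from the base axis. Payload 4.2 kg.
Tool frame: the origin (TCP) lies at the very end of the fingers, on their centre line; the grasp point (between the pads) lies env.grip_point_offset behind it (env.grip_point_offset is the distance from the TCP to the grasp point, in mm); z points along the fingers, y is the direction in which the jaws open and shut (so a half turn about z gives the same grasp; the last joint's range is limited). The gripper opens to 91 mm and grips with 3 to 60 N. Pads are 32 mm wide; open, the fingers measure 118 mm over their backs; the gripper's body (76 mm by 178 mm) begins 60 mm behind the grasp point.
Start: joints at [-71.792, 18.312, 89.639, -0, 72.044, -1.146], TCP at [190.566, -542.52, 213.976] pointing down, gripper open.
Joint ranges: [-177.97, 177.97], [-48.28, 115.42], [12.27, 149.76], [-77.06, 257.06], [2.81, 150.46], [-146.56, 146.56]. Speed limits (degrees/s): [147.25, 147.25, 180, 180, 180, 180].

INTERFACE

Orientations are given as [roll, pitch, yaw] about the fixed x, y, z axes, in that order (R = Rz(yaw) Ry(pitch) Rx(roll)).
In Python, from workcell import env, grab_frame, camera_params gives the robot as it stands. The module is installed in compiled form; this text tells all that it offers.
- The arm moves only by the shell command python3 -m creep 'ROWS' [OPENING] [FORCE]. ROWS is a JSON object of lists of equal length, an entry for each row: "offset": the shift along the tool's x, y, z in m, a list of three; "rotation": the turn, a rotation vector about the tool's x, y, z in degrees, a list of three. A call has 1 to 5 rows; each row shifts and turns the commanded pose from where the row before left it, along the tool's axes as they then stand; what a row does not reach is not made up. A row lasts 1/8 s, in which the tool goes at most 62.5 mm and 10.7 degrees, less where a joint would pass 70% of its speed; a pose out of reach is approached as far as the arm can. A call is refused whole if a number of a shift passes 0.0625 or a number of a turn 10.7, either way. A call with a gripper value outside its range is refused whole. OPENING is the closure, from 0 (fully open) to 1 (shut), set as the call begins (- or left out, the last holds). The fingers move at their own pace and stop on an object; FORCE is the grip in N (left out, the last holds). Time passes only in rows, so rows that do not move let the fingers close. It gives the time, the measured TCP pose, the force and the opening at its end, in the units of the state.
- env.state(): the state, without advancing time (a new reading comes with each control period).
- grab_frame(name): name is "scene" or "top" or "wrist"; returns the picture (400x640x3 uint8, red, green, blue); there is no depth.
- camera_params(name): a dict with "mtx" (3x3 intrinsics, pixels), "k1" (the pictures are not rectified: a ray, as slopes to the right and down, at radius r is drawn at 1 + k1 r^2 times it, then the intrinsics apply), "R" (3x3) and "t" (3): a world point X has camera coordinates R X + t. Camera axes: x right, y down, z forward; pixel columns grow to the right and rows downward; lengths in mm; the calibration is good to about 2 mm. A picture is of the moment at which its call begins: read the wrist's pose just before it. camera_params takes no time and is no camera call; for the wrist camera it gives the pose at the moment of the call.
- env.job_done(): hands the job in, once; it reports no verdict.
The state is a dict: "time_s": time; "qpos": joint angles; "qvel": joint speeds; "effort": joint torques, N m; "ee_pos": TCP position; "ee_rot": TCP orientation; "force": force on the tool from outside, world axes, zero at the start; "torque": the same for the moment, N m; "gripper_width": finger opening in mm.
Only numpy, scipy, OpenCV 4.12 (cv2) and the standard library are available. Lean on these libraries where they do the work, as an engineer would, in place of code of your own. Each camera call takes 0.05 s, during which the arm holds its last target.

TASK

Take the clip fork from its leaning holder and use it to push the split retaining clip down its sloping guide onto the groove of the drive shaft until it snaps fully home. Push the clip only with the fork, never with the hand. Then put the fork back in its holder as it stood, and leave the small glassware (vial, petri dish, beaker) where it is.

Things in the scene. Friction and masses are not known exactly. Their poses are not given: they have to be found in the camera images.
- stand: Fixed drive-shaft stand: steel foot 115 x 90 x 10 mm, aluminium face plate, level shaft, black pulley behind. Origin: on the worktop below the groove. y = shaft axis (free shaft end at -y, plate and pulley at +y), z up, x level: the clip is pushed along (sin 35, 0, -cos 35 deg) in this frame, so the tool leans 35 deg from vertical, its top towards -x.
- groove (a point): Centre of the shaft's groove, 85 mm straight above the stand's origin. Groove 28 mm across and 13 mm long, 40 mm flanges either side.
- rail_top (a point): Point midway between the upper ends of the two aluminium guide rails, 58 mm up the 35 deg slope from the groove. The rails stop the clip's bar from tilting; 66 mm is free between them, so the fork (48 mm wide) passes.
- clip: Loose steel split clip, 10 mm thick, held in the rails with its jaws on the shaft. z points up the slope (against the push), y along the shaft, x across. Origin meets groove when the clip is home; it starts about 23 mm up the slope. Jaws reach to z = -17 mm and spring over the shaft: push about 6 to 12 N over the first 12 mm, then it jumps home, where the bar stops on the shaft.
- clip_back (a point): Centre of the upper face of the clip's back bar (clip z = 28.5 mm; bar 76 mm wide in x, 10 mm in y, 14 mm high). The prongs push on this face either side of a tang 8 mm wide in x that rises 12.5 mm above it. When the clip is home this point is 28.5 mm up the slope from the groove.
- fork: Loose clip fork, 152 mm long, about 150 g. Origin midway between its two prong ends; z up the handle, x across the prongs, y thickness. Prongs 32 mm long, 13 x 14 mm, centred at x = +-17.5 mm (gap 22 mm); plate 48 x 14 mm to z = 58 mm; wooden handle 24 (x) by 18 mm (y) to z = 152. Starts leaning 35 deg in the holder. To push, its axes are set parallel to the clip's.
- fork_handle (a point): Point on the axis of the fork's handle, 105 mm from the prong ends: grip here across the 18 mm thickness (fork y).
- holder: Fixed grey holder on a dark foot 120 x 50 mm: a trough leaning 35 deg, open at the top and on its upper (+x) side. Origin on the worktop; y level across the trough, z up; the fork leans with its handle towards -x, its y along the holder's y. Side walls 24 mm apart (fork 14 mm), 44 mm up the slope; back wall 62 mm. The fork slides out and in along its length.
- holder_seat (a point): Where the fork's origin (prong ends) stands on the trough's floor: in the holder's frame x = -3.3, y = 0, z = 31.7 mm.
- vial: Loose glass sample vial with a white cap, 25 mm wide, 50 mm tall, standing; origin at the centre of its underside. Leave it alone.
- petri_dish: Loose glass petri dish, 67 mm wide, 16 mm tall; origin at the centre of its underside. Leave it alone.
- beaker_50: Loose small glass beaker, 46 x 51 mm, 58 mm tall; origin at the centre of its underside. Leave it alone.

How it is judged:
By the outcome, as a careful person would: the job done as asked, in the order asked, and still so for the second after the job is handed in, with the robot touching nothing.
It also fails if it takes over 54 s, if anything falls off the work surface, if the arm or the gripper's body presses on something with over 40 N, if the wrist force passes 120 N, or if a joint passes its speed limit or range.

## Working session

There is one attempt and no reset: what is moved stays moved. The work goes in short steps, Python scripts to look and compute and a shell command to move; the robot and the scene stay as the last step left them, time stands still between calls to the robot, and variables do not carry over. Pictures are saved under pics/ and viewed, and the job is handed in when it is done.

```bash
mkdir -p pics; ls; python3 - <<'E'
from workcell import env, grab_frame, camera_params
import cv2
for n in ["scene","top","wrist"]:
    p=camera_params(n); print(n,p)
    cv2.imwrite(f"pics/{n}0.png",grab_frame(n)[:,:,::-1])
s=env.state();print(s,env.grip_point_offset)
E
```

```text
pics
scene {'mtx': array([[369.99939999,   0.        , 317.74694784],
       [  0.        , 369.99939999, 200.3525564 ],
       [  0.        ,   0.        ,   1.        ]]), 'k1': -0.012687411072820466, 'R': array([[-0.83016312, -0.55751197,  0.00309775],
       [-0.35071553,  0.51789758, -0.78024401],
       [ 0.43339106, -0.64881624, -0.62546757]]), 't': array([392.56320781, 351.07039711, 737.75755375])}
top {'mtx': array([[366.5981868 ,   0.        , 318.11682044],
       [  0.        , 366.5981868 , 199.55035396],
       [  0.        ,   0.        ,   1.        ]]), 'k1': 0.019575898747678656, 'R': array([[-0.01556321, -0.99971438, -0.01813658],
       [-0.98481623,  0.01846283, -0.1726155 ],
       [ 0.17290106,  0.01517475, -0.98482229]]), 't': array([-153.19568925,  581.47923836,  985.40340159])}
wrist {'mtx': array([[319.58154467,   0.        , 319.9810946 ],
       [  0.        , 319.58154467, 196.25332621],
       [  0.        ,   0.        ,   1.        ]]), 'k1': -0.0641310646337962, 'R': array([[ 0.33231666, -0.94316672, -0.00147695],
       [-0.91665989, -0.32334506,  0.23490982],
       [-0.22203669, -0.07671059, -0.97201605]]), 't': array([-575.14762216,  -27.63436016,  388.25037114])}
{'time_s': 0.15, 'qpos': array([-7.17924412e+01,  1.83418991e+01,  8.96886901e+01, -3.94528477e-05,
        7.20445922e+01, -1.14701745e+00]), 'qvel': array([-0.04127558,  0.06380082, -0.21818126, -0.13076664, -0.05559322,
       -0.07819652]), 'effort': array([ 9.31712821e-04, -4.12771297e+01, -2.32155937e+01,  7.29146367e-02,
        4.33583348e-02, -8.52272228e-05]), 'ee_pos': array([ 190.43640949, -542.15421851,  213.33798616]), 'ee_rot': array([-1.79924833e+02, -1.46746300e-03,  1.93545875e+01]), 'force': array([ 0.06905954,  0.00753498, -0.88746908]), 'torque': array([-0.02579815, -0.02343495, -0.00484446]), 'gripper_width': 91.52622253222737} 18.8
```

View pics/scene0.png

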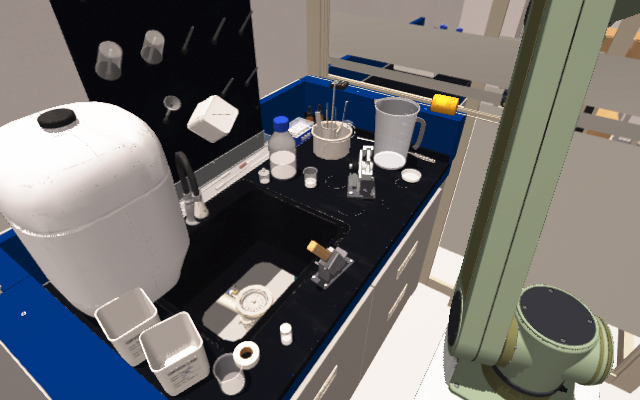

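View pics/top0.png

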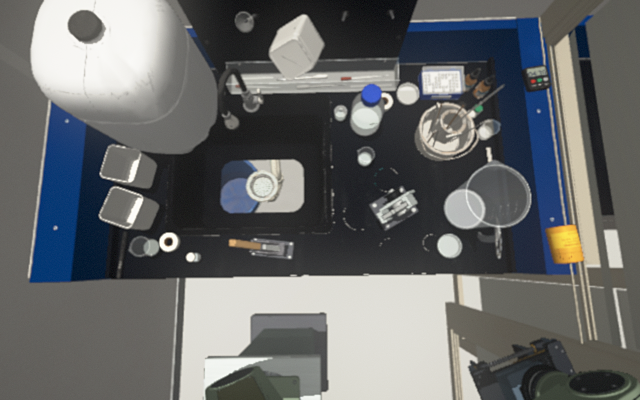

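View pics/wrist0.png

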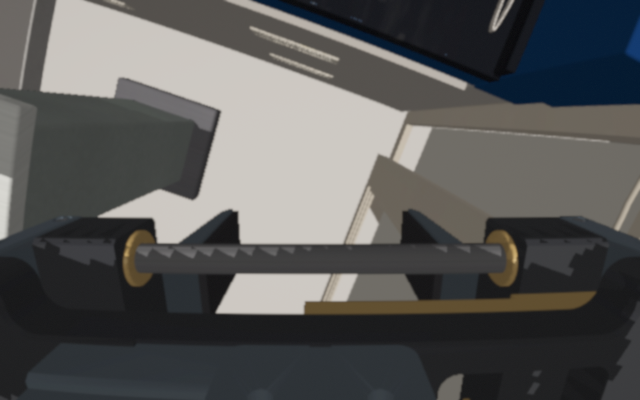

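```bash
cat > h.py <<'E'
import numpy as np, cv2
from workcell import env, grab_frame, camera_params
def ray(P,uv):
    K=P["mtx"];k=P["k1"]
    d=np.array([(uv[0]-K[0,2])/K[0,0],(uv[1]-K[1,2])/K[1,1]])
    x=d.copy()
    for _ in range(20): x=d/(1+k*(x@x))
    R=P["R"];return -R.T@P["t"], R.T@np.array([x[0],x[1],1.])
def onz(P,uv,z):
    c,d=ray(P,uv);return c+d*(z-c[2])/d[2]
def tri(l):
    A=np.zeros((3,3));b=np.zeros(3);L=[]
    for P,uv in l:
        c,d=ray(P,uv);d=d/np.linalg.norm(d);M=np.eye(3)-np.outer(d,d);A+=M;b+=M@c;L.append((c,d))
    X=np.linalg.solve(A,b)
    return X,[np.linalg.norm((np.eye(3)-np.outer(d,d))@(X-c)) for c,d in L]
def proj(P,X):
    p=P["R"]@np.asarray(X,float)+P["t"];x=p[:2]/p[2];x=x*(1+P["k1"]*(x@x))
    return P["mtx"][:2,:2]@x+P["mtx"][:2,2]
def crop(src,dst,x0,y0,w,h,f):
    im=cv2.imread(src)[y0:y0+h,x0:x0+w]
    im=cv2.resize(im,None,fx=f,fy=f,interpolation=cv2.INTER_CUBIC)
    for i in range(0,w,10): cv2.putText(im,str(x0+i),(i*f,8),0,.3,(0,255,255)); cv2.line(im,(i*f,10),(i*f,14),(0,255,255))
    for i in range(0,h,10): cv2.putText(im,str(y0+i),(0,i*f+4),0,.3,(0,255,255))
    cv2.imwrite(dst,im)
E
python3 - <<'E'
from h import *
crop("pics/scene0.png","pics/sA.png",295,230,70,65,10)
crop("pics/top0.png","pics/tA.png",220,225,80,50,10)
crop("pics/scene0.png","pics/sB.png",335,135,60,70,8)
crop("pics/top0.png","pics/tB.png",360,175,70,60,10)
E
```

```text
(no output)
```

View pics/sA.png

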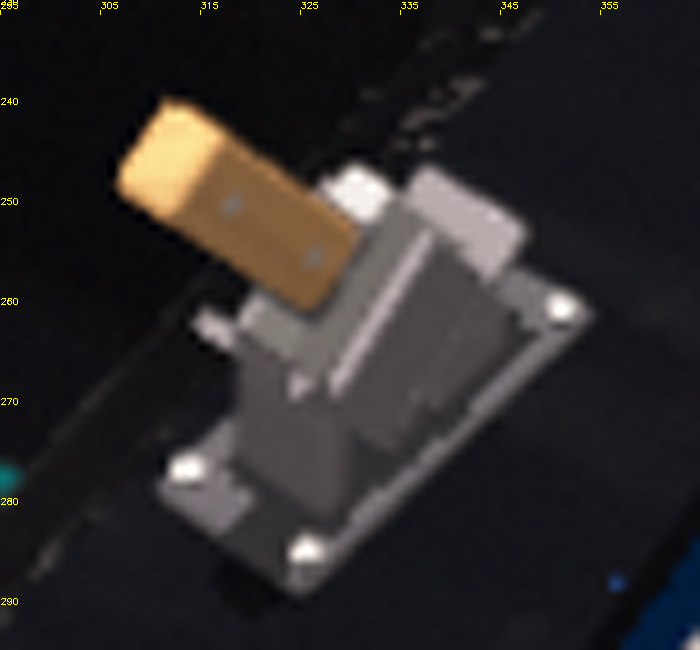

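View pics/tA.png

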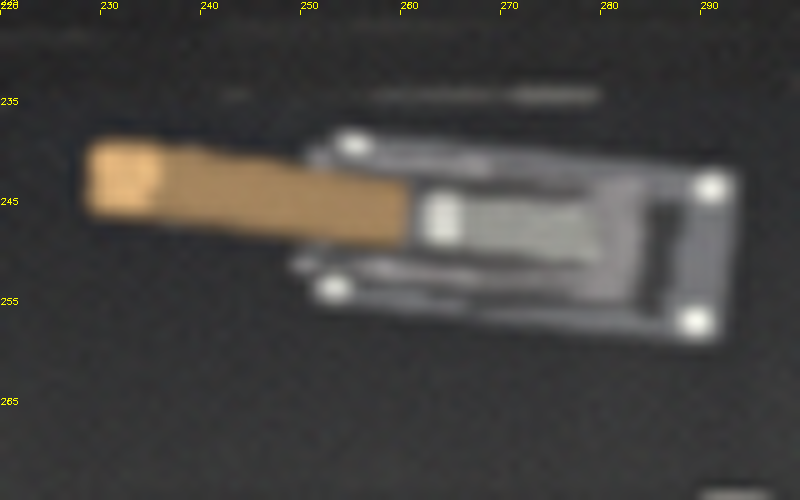

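View pics/sB.png

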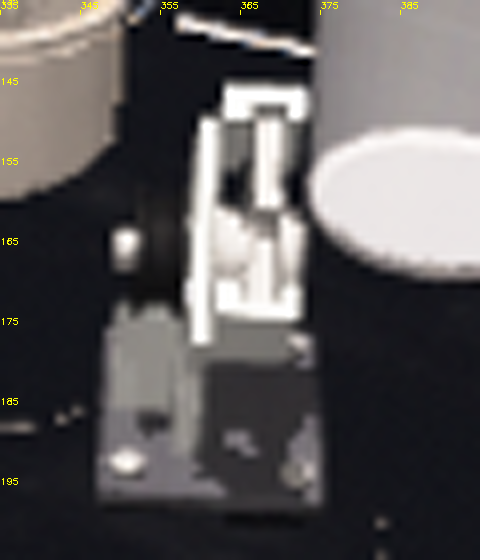

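View pics/tB.png

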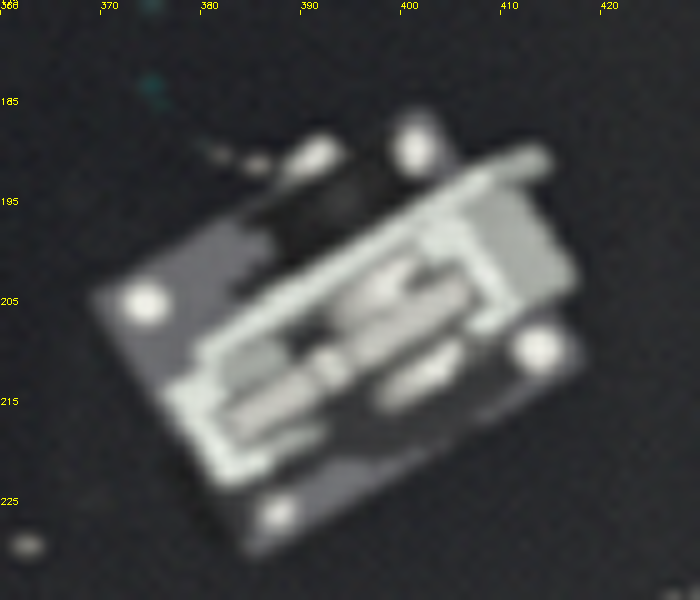

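```bash
python3 - <<'E'
from h import *
T=camera_params("top");S=camera_params("scene")
np.set_printoptions(precision=1,suppress=True)
print("holder bolts");B=[onz(T,u,10) for u in [(254.5,239),(291,243.5),(289.5,257),(252.8,253.8)]]
for b in B: print(b)
print(np.mean(B,0))
print(onz(S,(313,276.5),10),onz(S,(325,284.7),10),onz(S,(350.5,260.5),10))
print("stand bolts");B=[onz(T,u,12) for u in [(374.3,205),(401.5,190),(413.5,210),(387.5,226)]]
for b in B: print(b)
print(np.mean(B,0))
print("handle end", tri([(T,(232,242.5)),(S,(312,245))]))
c=B
print("vial",onz(T,(193,257.5),50),"dish",onz(T,(449,245),16),"beakers",onz(T,(147,246),0),onz(T,(366,157),0))
for n,X in [("v",(0,0,0))]:pass
print(onz(S,(285,345),0),onz(S,(411,178),0),onz(S,(310,188),0),onz(S,(264,182),0),onz(S,(228,390),0))
E
```

```text
holder bolts
[473.6  22.7  10. ]
[458.9 -82.6  10. ]
[420.7 -78.3  10. ]
[431.5  26.9  10. ]
[446.2 -27.8  10. ]
[471.8  22.9  10. ] [433.1  27.5  10. ] [420.9 -75.4  10. ]
stand bolts
[ 566.1 -325.7   12. ]
[ 609.1 -406.8   12. ]
[ 549.4 -438.    12. ]
[ 504.3 -360.9   12. ]
[ 557.2 -382.8   12. ]
handle end (array([455.3,  50.7, 154.6]), [np.float64(0.6796879807741951), np.float64(0.6796879807741729)])
vial [423.1 183.8  50. ] dish [ 447.3 -530.5   16. ] beakers [459.7 336.9   0. ] [ 714.7 -308.6    0. ]
[420.6 203.2   0. ] [ 441.  -527.7    0. ] [ 695.7 -285.7    0. ] [ 843.7 -226.3    0. ] [454.3 339.7   0. ]
```

```bash
cat >> h.py <<'E'
from scipy.spatial.transform import Rotation as Ro
np.set_printoptions(precision=3,suppress=True)
def pose(s=None):
    s=s or env.state(); return np.array(s["ee_pos"]),Ro.from_euler("xyz",s["ee_rot"],degrees=True)
def toolR(yaw,lean=35):  # frame x yaw; y_t=frame y, z_t down slope
    F=Ro.from_euler("z",yaw,degrees=True).as_matrix(); a=np.radians(lean)
    z=F@[np.sin(a),0,-np.cos(a)];y=F@[0,1,0];return Ro.from_matrix(np.c_[np.cross(y,z),y,z])
def plan(p1,R1,n,p0=None,R0=None,dec=3):
    if p0 is None: p0,R0=pose()
    dv=(R0.inv()*R1).as_rotvec(degrees=True)/n
    off=[]
    for i in range(n):
        R=R0*Ro.from_rotvec(dv*i,degrees=True)
        off.append((R.inv().apply((p1-p0)/n)/1000).round(dec).tolist())
    print("off",off,"rot",dv.round(2).tolist(), "total",np.linalg.norm(p1-p0).round(1))
def st():
    s=env.state();print("t",s["time_s"],"p",s["ee_pos"],"rot",s["ee_rot"],"F",s["force"],"w",s["gripper_width"],"q",s["qpos"].round(1))
E
python3 - <<'E'
from h import *
P=camera_params("wrist");c=-P["R"].T@P["t"];p,R=pose()
print("cam in tool",R.inv().apply(c-p)); print((R.inv().as_matrix()@P["R"].T))
R1=toolR(-62)
G=np.array([557,-383,85.])
p1=G-R1.apply([0,0,1])*200; print(p1)
plan(p1,R1,10)
E
```

```text
cam in tool [  64.902    0.834 -169.801]
[[ 0.001 -0.972 -0.235]
 [ 1.     0.001  0.   ]
 [-0.    -0.235  0.972]]
[ 503.144 -281.712  248.83 ]
off [[0.038, -0.014, -0.004], [0.04, -0.007, -0.006], [0.04, -0.0, -0.008], [0.039, 0.007, -0.01], [0.037, 0.013, -0.011], [0.034, 0.02, -0.011], [0.029, 0.026, -0.012], [0.024, 0.031, -0.011], [0.018, 0.035, -0.011], [0.012, 0.038, -0.009]] rot [-3.01, -2.59, -9.52] total 408.5
```

```bash
python3 -m creep '{"offset":[[0.038,-0.014,-0.004],[0.04,-0.007,-0.006],[0.04,0,-0.008],[0.039,0.007,-0.010],[0.037,0.013,-0.011]],"rotation":[[-3,-2.6,-9.5],[-3,-2.6,-9.5],[-3,-2.6,-9.5],[-3,-2.6,-9.5],[-3,-2.6,-9.5]]}' 0; python3 - <<'E'
from h import *
st()
R1=toolR(-62)
G=np.array([557,-383,85.])
p1=G-R1.apply([0,0,1])*200; print(p1)
plan(p1,R1,5)
E
```

```text
time_s: 0.78
ee_pos: [348.4, -412.2, 233.2]
ee_rot: [171.5, 17.5, 66.3]
force: [0.5, -0.3, -0.7]
gripper_width: 91.1
t 0.775 p [ 348.44  -412.231  233.174] rot [171.543  17.516  66.339] F [ 0.474 -0.316 -0.71 ] w 91.14184408809447 q [-42.7   7.6 104.1 -16.5  55.5 -12.5]
[ 503.144 -281.712  248.83 ]
off [[0.034, 0.02, -0.011], [0.029, 0.026, -0.011], [0.024, 0.031, -0.011], [0.018, 0.035, -0.01], [0.012, 0.038, -0.009]] rot [-3.0, -2.55, -9.48] total 203.0
```

```bash
python3 -m creep '{"offset":[[0.034,0.02,-0.011],[0.029,0.026,-0.011],[0.024,0.031,-0.011],[0.018,0.035,-0.010],[0.012,0.038,-0.009]],"rotation":[[-3,-2.55,-9.5],[-3,-2.55,-9.5],[-3,-2.55,-9.5],[-3,-2.55,-9.5],[-3,-2.55,-9.5]]}'; python3 -m creep '{"offset":[[0,0,0]],"rotation":[[0,0,0]]}';python3 - <<'E'
from h import *
st()
P=camera_params("wrist")
cv2.imwrite("pics/w1.png",grab_frame("wrist")[:,:,::-1])
import pickle;pickle.dump(P,open("w1.pkl","wb"))
print(proj(P,[557,-383,85]))
E
```

```text
time_s: 1.4
ee_pos: [505.4, -283.5, 248.5]
ee_rot: [-179.9, 35.0, 118.2]
force: [0.1, -0.6, -0.0]
gripper_width: 91.4
time_s: 1.52
ee_pos: [505.3, -283.0, 248.1]
ee_rot: [-180.0, 34.8, 118.0]
force: [-0.2, -1.3, -0.1]
gripper_width: 91.4
t 1.525 p [ 505.327 -282.977  248.104] rot [-179.998   34.85   117.969] F [-0.223 -1.305 -0.066] w 91.3584982809163 q [-16.8   6.4 109.5 -35.8  43.9 -23. ]
[319.495 176.308]
```

View pics/w1.png

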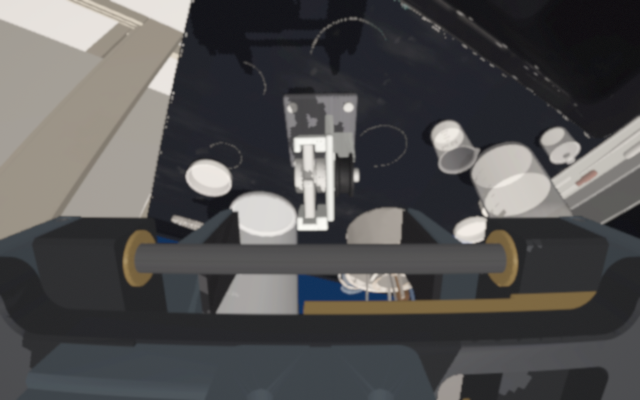

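```bash
python3 - <<'E'
from h import *
crop("pics/w1.png","pics/w1c.png",270,90,100,145,4)
im=cv2.imread("pics/w1.png")[125:235,280:365]
cv2.imwrite("pics/w1d.png",cv2.resize(im,None,fx=5,fy=5,interpolation=cv2.INTER_CUBIC))
E
```

```text
(no output)
```

View pics/w1c.png

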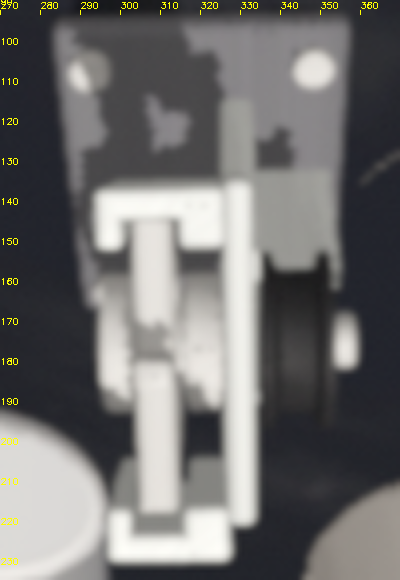

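View pics/w1d.png

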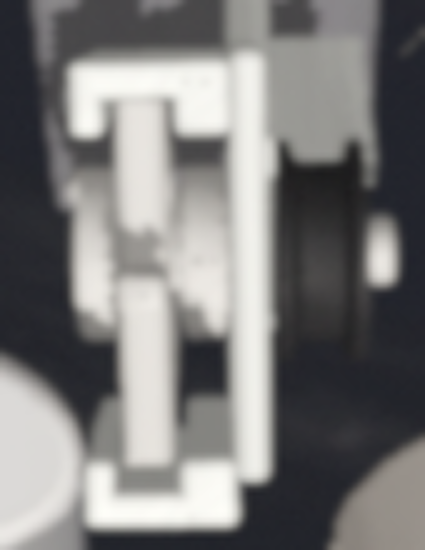

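```bash
python3 - <<'E'
from h import *
import pickle
P=pickle.load(open("w1.pkl","rb"));T=camera_params("top");S=camera_params("scene")
a=onz(P,(309.5,151.7),113.6);b=onz(P,(311,217),151.4)
print(a,b,np.linalg.norm(a-b),(a+b)/2, np.degrees(np.arctan2(*(b-a)[1::-1])))
m=(a+b)/2; yaw=np.radians(-62)
x=np.array([np.cos(yaw),np.sin(yaw),0]);
g=m+58*(np.sin(np.radians(35))*x-np.cos(np.radians(35))*np.array([0,0,1])); print("groove",g)
B=[onz(P,u,12) for u in [(290.5,107.5),(348,107.5)]];print(B, np.linalg.norm(B[0]-B[1]))
print("top lips",onz(T,(385,222),151.4))
# tang tip approx height: 
for n in ((T,"top"),(S,"scene"),(P,"w")): print(n[1],"a",proj(n[0],a),"b",proj(n[0],b),"g",proj(n[0],g))
im=cv2.cvtColor(cv2.imread("pics/w1.png"),6)
print(im[150,285:335]);print(im[215,290:335]);print(im[225,290:335]);print(im[190:235,310],im[130:160,300]);print(im[205:235,302])
E
```

```text
[ 519.577 -332.916  113.6  ] [ 545.701 -379.738  151.4  ] 65.6023011613971 [ 532.639 -356.327  132.5  ] -60.84050311416891
groove [ 548.257 -385.701   84.989]
[array([ 504.352, -359.434,   12.   ]), array([ 566.158, -326.505,   12.   ])] 70.03114218623912
top lips [ 500.667 -331.161  151.4  ]
top a [382.993 216.407] b [403.504 203.883] g [400.471 206.868]
scene a [366.887 169.568] b [367.58  149.405] g [365.925 166.509]
w a [309.5 151.7] b [311. 217.] g [311.763 175.244]
[ 38  38  41  61  90 105 101  93 131 188 225 241 245 241 224 188 139 133
 176 209 222 227 228 229 228 224 213 189 151 148 189 217 228 231 232 233
 233 233 231 224 213 211 223 233 239 239 229 207 178 159]
[216 217 219 218 207 186 154 125 124 133 135 135 133 133 150 185 211 222
 225 226 227 225 220 206 180 149 137 135 137 137 138 139 139 140 141 143
 160 191 215 229 237 236 222 188 127]
[227 223 215 201 178 152 158 199 231 245 250 247 241 237 235 236 236 236
 237 237 237 239 240 240 239 238 240 244 248 250 250 250 250 250 250 245
 226 183 115  56  39  37  38  38  38]
[227 227 227 227 227 227 228 228 227 227 227 227 227 227 227 227 227 227
 227 227 227 227 227 227 227 227 222 204 167 138 134 135 144 174 212 237
 248 252 248 228 173  91  43  37  37] [ 72  72  72  75  91 116 141 180 219 240 248 250 249 242 224 202 194 195
 198 197 188 161 115  80  72  71  72  81 101 122]
[119 130 132 132 133 132 132 132 132 132 133 142 164 189 205 209 209 210
 216 228 241 248 251 248 227 173  92  43  37  36]
```

```bash
cat >> h.py <<'E'
def frame(yaw):
    y=np.radians(yaw);F=np.array([[np.cos(y),-np.sin(y),0],[np.sin(y),np.cos(y),0],[0,0,1.]])
    a=np.radians(35)
    C=F@np.array([[np.cos(a),0,-np.sin(a)],[0,1,0],[np.sin(a),0,np.cos(a)]])
    return F,C
def onplane(P,uv,X0,n):
    c,d=ray(P,uv);return c+d*((X0-c)@n)/(d@n)
E
python3 - <<'E'
from h import *
import pickle
P=pickle.load(open("w1.pkl","rb"));T=camera_params("top");S=camera_params("scene")
F,C=frame(-61.7);g=np.array([548.3,-385.7,85])
im=cv2.cvtColor(cv2.imread("pics/w1.png"),6)
n=C[:,2]
for r in (147,150,155,160,166,172,176,185,195,205,210,215): print(r, im[r,296:322])
for uv in [(307.8,150),(309.6,213)]:
    print(C.T@(onplane(P,uv,g+51.5*n,n)-g))
for uv in [(309.5,151.7),(311,217),(296.5,225),(327.5,225),(292.5,140),(326,140)]:
    print("rail",C.T@(onplane(P,uv,g+58*n,n)-g))
print("proj bar centre, tang top", proj(P,g+51.5*n),proj(P,g+64*n))
E
```

```text
147 [243 247 243 227 195 160 153 181 209 222 227 228 228 227 223 212 187 154
 167 210 235 244 245 245 245 246]
150 [241 245 241 224 188 139 133 176 209 222 227 228 229 228 224 213 189 151
 148 189 217 228 231 232 233 233]
155 [ 72  71  71  71  71  80 120 171 206 221 226 228 229 228 224 215 194 160
 118  86  74  72  72  71  72  72]
160 [135 134 133 132 132 133 147 177 205 220 226 228 229 228 225 218 204 185
 162 140 132 134 135 135 135 134]
166 [175 178 176 173 166 155 153 172 198 216 225 228 228 228 225 219 208 191
 172 159 164 176 180 180 179 178]
172 [202 208 208 205 197 178 155 140 140 148 156 163 162 156 157 169 182 187
 186 187 194 206 212 212 211 210]
176 [211 219 220 218 209 189 163 142 137 143 147 147 148 150 160 180 194 198
 203 208 212 217 216 213 216 218]
185 [207 223 227 229 226 211 188 188 206 220 226 228 229 231 233 228 211 182
 151 143 162 184 195 200 211 225]
195 [ 40  40  39  40  41  41  54 108 167 204 220 225 227 228 227 224 214 191
 153 107  65  41  37  36  37  36]
205 [ 42  41  44  59  87 107 119 130 158 192 214 223 226 227 227 225 217 198
 160 105  72  90 110 119 122 123]
210 [ 77  64  88 113 128 132 132 135 155 188 213 223 226 227 227 225 219 203
 173 133 114 120 128 131 132 132]
215 [154 125 124 133 135 135 133 133 150 185 211 222 225 226 227 225 220 206
 180 149 137 135 137 137 138 139]
[-33.884  -2.152  51.5  ]
[30.513 -1.081 51.5  ]
rail [-32.83   -0.262  58.   ]
rail [32.81   0.535 58.   ]
rail [ 41.277 -14.297  58.   ]
rail [41.341 17.211 58.   ]
rail [-44.061 -16.407  58.   ]
rail [-43.932  15.621  58.   ]
proj bar centre, tang top [310.34  183.847] [309.915 186.35 ]
```

```bash
python3 - <<'E'
from h import *
import pickle
P=pickle.load(open("w1.pkl","rb"))
F,C=frame(-61.2);g=np.array([546.8,-386.5,85])
for x,z in [(-4,51.5),(-4,64),(4,64),(4,51.5),(-38,51.5),(38,51.5),(0,28)]: print(x,z,proj(P,g+C@[x,0,z]))
E
```

```text
-4 51.5 [308.318 179.933]
-4 64 [307.748 182.29 ]
4 64 [307.907 190.392]
4 51.5 [308.468 187.742]
-38 51.5 [307.672 145.78 ]
38 51.5 [309.096 219.955]
0 28 [309.349 179.62 ]
```

```bash
python3 - <<'E'
from h import *
T=camera_params("top");S=camera_params("scene")
F,C=frame(-61.2);g=np.array([546.8,-386.5,85])
for P in (T,S):
  for x,z in [(-4,51.5),(-4,64),(4,64),(4,51.5),(-38,51.5),(38,51.5),(0,0)]: print(x,z,proj(P,g+C@[x,0,z]))
crop("pics/top0.png","pics/tB2.png",375,190,45,40,16)
E
```

```text
-4 51.5 [393.106 211.302]
-4 64 [391.442 212.118]
4 64 [393.967 210.599]
4 51.5 [395.611 209.796]
-38 51.5 [382.702 217.557]
38 51.5 [406.505 203.25 ]
0 0 [400.799 207.396]
-4 51.5 [367.722 161.491]
-4 64 [368.06  159.898]
4 64 [368.156 157.431]
4 51.5 [367.818 159.048]
-38 51.5 [367.31  171.985]
38 51.5 [368.221 148.773]
0 0 [366.452 166.534]
```

View pics/tB2.png

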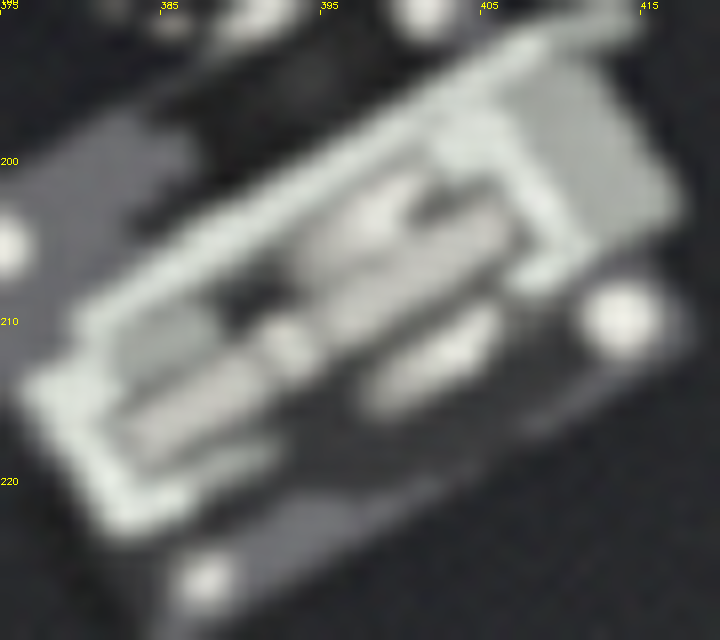

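```bash
python3 - <<'E'
from h import *
F,C=frame(-96.9);o=np.array([444.4,-39.2,0]);seat=o+F@[-3.3,0,31.7]
print("seat",seat,"handle end",seat+152*C[:,2])
p1=seat+C@[0,0,235];print(p1)
plan(p1,toolR(-96.9),5)
E
```

```text
seat [444.796 -35.924  31.7  ] handle end [455.27   50.628 156.211]
[460.99   97.89  224.201]
off [[0.062, 0.028, -0.037], [0.064, 0.019, -0.039], [0.065, 0.01, -0.04], [0.066, 0.001, -0.04], [0.065, -0.009, -0.04]] rot [3.97, -0.03, 5.69] total 385.1
```

```bash
python3 - <<'E'
from h import *
F,C=frame(-96.9);o=np.array([444.4,-39.2,0]);seat=o+F@[-3.3,0,31.7]
p1=seat+C@[0,0,235]
plan(p1,toolR(-96.9),9)
E
```

```text
off [[0.034, 0.016, -0.021], [0.035, 0.013, -0.021], [0.036, 0.01, -0.022], [0.036, 0.007, -0.022], [0.036, 0.004, -0.022], [0.037, 0.002, -0.022], [0.037, -0.001, -0.022], [0.036, -0.004, -0.022], [0.036, -0.007, -0.022]] rot [2.21, -0.02, 3.16] total 385.1
```

```bash
python3 -m creep '{"offset":[[0.034,0.016,-0.021],[0.035,0.013,-0.021],[0.036,0.010,-0.022],[0.036,0.007,-0.022],[0.036,0.004,-0.022]],"rotation":[[2.2,0,3.2],[2.2,0,3.2],[2.2,0,3.2],[2.2,0,3.2],[2.2,0,3.2]]}' && python3 -m creep '{"offset":[[0.037,0.002,-0.022],[0.037,-0.001,-0.022],[0.036,-0.004,-0.022],[0.036,-0.007,-0.022],[0,0,0]],"rotation":[[2.2,0,3.2],[2.2,0,3.2],[2.2,0,3.2],[2.2,0,3.2],[0,0,0]]}';python3 - <<'E'
from h import *
st()
P=camera_params("wrist")
cv2.imwrite("pics/w2.png",grab_frame("wrist")[:,:,::-1])
import pickle;pickle.dump(P,open("w2.pkl","wb"))
crop("pics/w2.png","pics/w2c.png",240,80,160,150,5)
E
```

```text
time_s: 2.2
ee_pos: [479.8, -71.8, 236.2]
ee_rot: [179.8, 34.9, 98.0]
force: [-0.1, 0.1, -0.1]
gripper_width: 90.9
time_s: 2.82
ee_pos: [463.6, 99.1, 224.2]
ee_rot: [179.8, 34.8, 82.7]
force: [-0.1, 0.0, 0.2]
gripper_width: 91.3
t 2.825 p [463.605  99.068 224.158] rot [179.754  34.802  82.711] F [-0.125  0.041  0.169] w 91.30450177991341 q [ 29.6  19.6  95.3 -27.4  87.8  43.4]
```

View pics/w2.png

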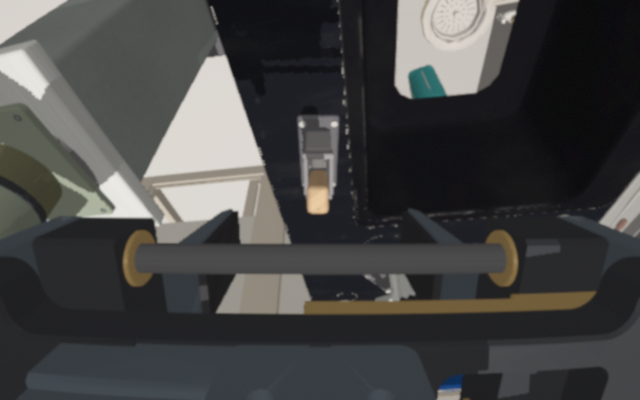

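View pics/w2c.png

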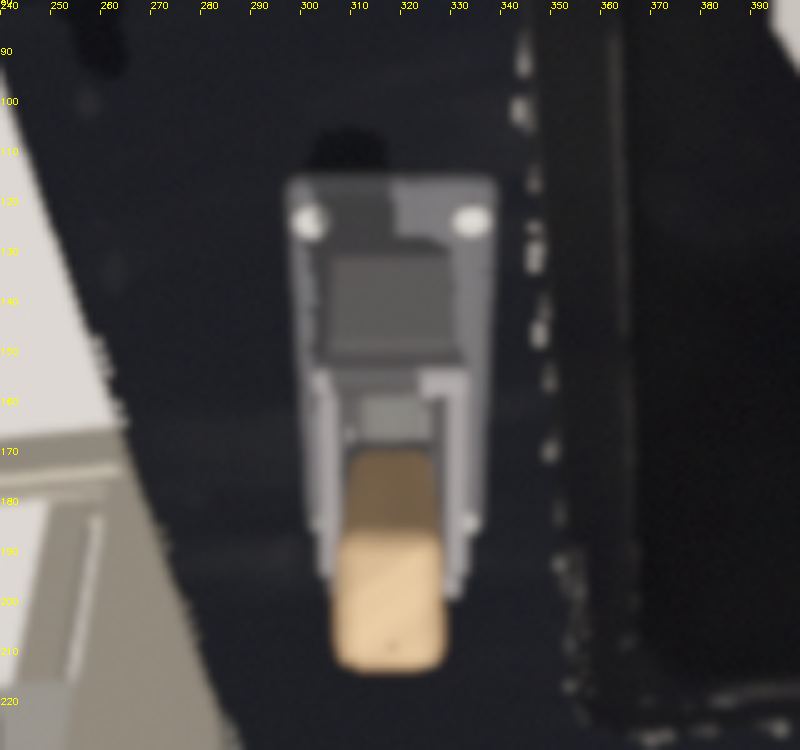

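```bash
python3 - <<'E'
from h import *
import pickle
P=pickle.load(open("w2.pkl","rb"))
im=cv2.imread("pics/w2.png").astype(int)
m=((im[:,:,2]-im[:,:,0])>35)&(im[:,:,2]>150); m[:150]=0;m[230:]=0;m[:,:290]=0;m[:,345:]=0
v,u=np.nonzero(m);print(u.min(),u.max(),v.min(),v.max(),u.mean(),v.mean())
m2=((im[:,:,2]-im[:,:,0])>25)&(im[:,:,2]>70); m2[:150]=0;m2[230:]=0;m2[:,:290]=0;m2[:,345:]=0
for r in (172,176,180,184,190,200,208): 
    w=np.nonzero(m2[r])[0];print(r,w.min(),w.max(),w.mean())
E_=onz(P,(317.2,200.3),156.2);print("end",E_)
B=[onz(P,q,10) for q in [(302.5,124),(334,124)]];print(B,np.linalg.norm(B[0]-B[1]),np.degrees(np.arctan2(*(B[1]-B[0])[1::-1])))
T=camera_params("top");S=camera_params("scene")
print(proj(T,E_),proj(S,E_))
print("tri",tri([(P,(317.2,200.3)),(T,(232,242.5)),(S,(312,245))]))
F,C=frame(-97)
n=C[:,2]
for r,z in ((172,58+5),(200,152)):pass
for c in [(306.5,200),(327.5,200),(317,187),(317,213.5)]: print(C.T@(onplane(P,c,E_,n)-E_))
# handle near end
print("handle low",C.T@(onplane(P,(317,170),E_-94*n,n)-E_))
E
```

```text
307 328 186 213 317.35906642728906 199.56014362657092
172 311 325 318.0
176 310 326 318.0
180 309 326 317.5
184 309 327 318.0
190 307 328 317.5
200 306 328 317.0
208 306 329 317.5
end [455.806  53.894 156.2  ]
[array([434.1  ,  26.277,  10.   ]), array([471.287,  21.565,  10.   ])] 37.483638087126664 -7.222167886241942
[230.692 242.508] [310.653 245.174]
tri (array([455.379,  50.805, 154.008]), [np.float64(0.3851150878270345), np.float64(0.63828124166404), np.float64(0.8425756531299465)])
[-0.279 -8.68  -0.   ]
[-0.223  8.358 -0.   ]
[-11.018  -0.106  -0.   ]
[11.155 -0.22  -0.   ]
handle low [-10.465  -0.834 -94.   ]
```

```bash
python3 - <<'E'
from h import *
F,C=frame(-97.2);E_=np.array([455.6,52.3,155.4])
plan(E_-65.8*C[:,2],toolR(-97.2),4)
E
```

```text
off [[0.0, -0.001, 0.037], [0.0, -0.001, 0.037], [0.0, -0.001, 0.037], [0.0, -0.0, 0.037]] rot [0.04, -0.03, -0.02] total 148.8
```

```bash
python3 -m creep '{"offset":[[0,-0.001,0.037],[0,-0.001,0.037],[0,-0.001,0.037],[0,0,0.037],[0,0,0]],"rotation":[[0,0,0],[0,0,0],[0,0,0],[0,0,0],[0,0,0]]}';python3 - <<'E'
from h import *
st()
F,C=frame(-97.2);E_=np.array([455.6,52.3,155.4])
plan(E_-65.8*C[:,2],toolR(-97.2),1,dec=4)
for n in ("wrist","scene"): cv2.imwrite(f"pics/{n}3.png",grab_frame(n)[:,:,::-1])
crop("pics/scene3.png","pics/s3c.png",270,190,100,100,6)
E
```

```text
time_s: 3.5
ee_pos: [447.6, 11.4, 102.6]
ee_rot: [-180.0, 35.0, 82.6]
force: [0.5, 0.7, -1.4]
gripper_width: 91.3
t 3.5 p [447.604  11.446 102.596] rot [-179.985   34.976   82.619] F [ 0.538  0.653 -1.443] w 91.33210300343127 q [ 21.9  23.  111.  -32.5  68.5  47.5]
off [[0.0037, 0.0028, -0.0013]] rot [-0.12, -0.02, -0.15] total 4.8
```

View pics/wrist3.png

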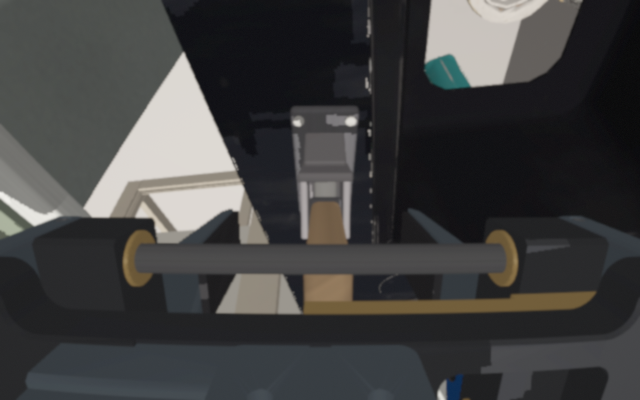

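View pics/s3c.png

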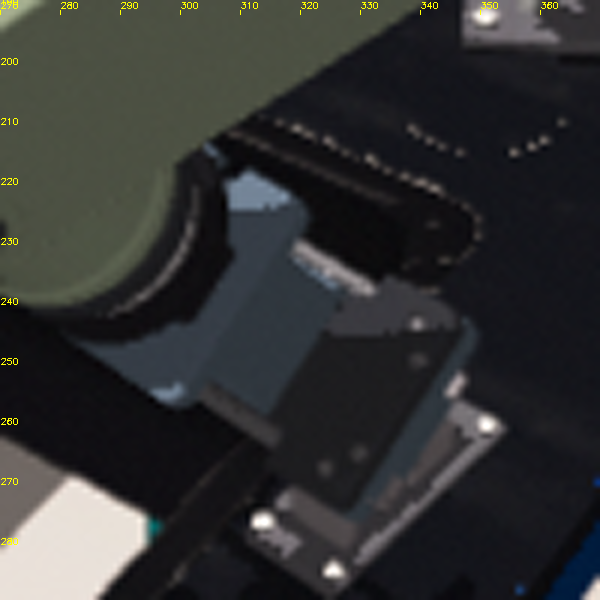

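```bash
python3 -m creep '{"offset":[[0.0037,0.0036,-0.001],[0,0,0]],"rotation":[[0,0,0],[0,0,0]]}';python3 - <<'E'
from h import *
st()
F,C=frame(-97.2);E_=np.array([455.6,52.3,155.4])
plan(E_-65.8*C[:,2],toolR(-97.2),1,dec=4)
for n in ("wrist","top"): cv2.imwrite(f"pics/{n}4.png",grab_frame(n)[:,:,::-1])
im=cv2.imread("pics/wrist4.png").astype(int)
m2=((im[:,:,2]-im[:,:,0])>25)&(im[:,:,2]>60); m2[:,:295]=0;m2[:,365:]=0
for r in (206,212,220,230,238,278,285,295): 
    w=np.nonzero(m2[r])[0];print(r,w.min(),w.max(),w.mean()) if len(w) else 0
E
```

```text
time_s: 3.85
ee_pos: [455.1, 18.4, 102.8]
ee_rot: [179.5, 34.7, 82.6]
force: [-0.0, 0.5, 0.3]
gripper_width: 91.2
t 3.85 p [455.127  18.395 102.772] rot [179.543  34.742  82.623] F [-0.035  0.504  0.305] w 91.16402996008281 q [ 22.3  23.4 110.  -32.4  68.6  47.6]
off [[-0.0026, -0.0038, 0.0033]] rot [0.36, -0.26, -0.15] total 5.7
212 303 326 314.5
220 300 328 314.0
230 299 329 314.0
238 297 330 313.5
278 295 335 315.0
285 295 335 315.0
295 295 335 315.0
```

View pics/wrist4.png

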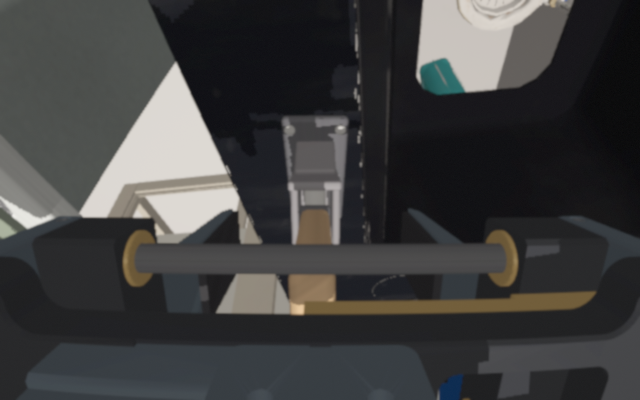

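```bash
python3 -m creep '{"offset":[[0,0,0],[0,0,0],[0,0,0]],"rotation":[[0,0,0],[0,0,0],[0,0,0]]}';python3 - <<'E'
from h import *
st()
F,C=frame(-97.2);E_=np.array([455.6,52.3,155.4])
plan(E_-65.8*C[:,2],toolR(-97.2),1,dec=4)
E
```

```text
time_s: 4.32
ee_pos: [453.9, 17.5, 102.0]
ee_rot: [179.7, 34.8, 82.7]
force: [0.4, -0.4, 0.5]
gripper_width: 91.2
t 4.325 p [453.876  17.455 102.045] rot [179.704  34.82   82.67 ] F [ 0.445 -0.424  0.5  ] w 91.20317083127517 q [ 22.3  23.4 110.2 -32.4  68.6  47.6]
off [[-0.0021, -0.0027, 0.0021]] rot [0.22, -0.18, -0.11] total 4.0
```

```bash
python3 -m creep '{"offset":[[-0.002,-0.0026,0.002],[0,0,0],[0,0,0],[0,0,0]],"rotation":[[0.2,-0.2,0],[0,0,0],[0,0,0],[0,0,0]]}';python3 - <<'E'
from h import *
st()
F,C=frame(-97.2);E_=np.array([455.6,52.3,155.4])
plan(E_-65.8*C[:,2],toolR(-97.2),1,dec=4)
cv2.imwrite(f"pics/w5.png",grab_frame("wrist")[:,:,::-1])
im=cv2.imread("pics/w5.png").astype(int)
m2=((im[:,:,2]-im[:,:,0])>25)&(im[:,:,2]>60); m2[:,:295]=0;m2[:,365:]=0
for r in (206,212,220,230,238,278,285,295): 
    w=np.nonzero(m2[r])[0];print(r,w.min(),w.max(),w.mean()) if len(w) else 0
E
```

```text
time_s: 4.82
ee_pos: [451.1, 15.0, 101.5]
ee_rot: [179.9, 35.0, 82.7]
force: [-0.6, 0.3, 0.5]
gripper_width: 91.0
t 4.825 p [451.057  15.048 101.517] rot [179.895  35.013  82.662] F [-0.579  0.322  0.519] w 90.97983435730285 q [ 22.2  23.4 110.5 -32.5  68.6  47.7]
off [[-0.0002, -0.0002, 0.0001]] rot [0.03, 0.01, -0.11] total 0.3
212 307 334 320.5
220 306 335 320.5
230 304 336 320.0
238 303 337 320.0
278 296 344 320.0
285 296 344 320.0
295 297 344 320.5
```

```bash
python3 -m creep '{"offset":[[0,0,0],[0,0,0],[0,0,0],[0,0,0],[0,0,0]],"rotation":[[0,0,0],[0,0,0],[0,0,0],[0,0,0],[0,0,0]]}' 1 45;python3 - <<'E'
from h import *
st()
E
```

```text
time_s: 5.5
ee_pos: [451.0, 15.0, 101.5]
ee_rot: [179.9, 35.0, 82.7]
force: [-0.2, -0.1, -0.5]
gripper_width: 43.9
t 5.5 p [450.985  15.025 101.52 ] rot [179.901  35.014  82.664] F [-0.17  -0.105 -0.508] w 43.9263124902372 q [ 22.2  23.4 110.5 -32.5  68.6  47.7]
```

```bash
python3 -m creep '{"offset":[[0,0,0],[0,0,0],[0,0,0],[0,0,0],[0,0,0]],"rotation":[[0,0,0],[0,0,0],[0,0,0],[0,0,0],[0,0,0]]}';python3 - <<'E'
from h import *
st()
cv2.imwrite(f"pics/w6.png",grab_frame("wrist")[:,:,::-1])
E
```

```text
time_s: 6.12
ee_pos: [451.0, 15.0, 101.5]
ee_rot: [179.9, 35.0, 82.7]
force: [-0.1, 1.2, 0.4]
gripper_width: 17.8
t 6.125 p [451.009  15.002 101.532] rot [179.899  35.018  82.664] F [-0.149  1.239  0.423] w 17.82359453493413 q [ 22.2  23.4 110.5 -32.5  68.6  47.7]
```

View pics/w6.png

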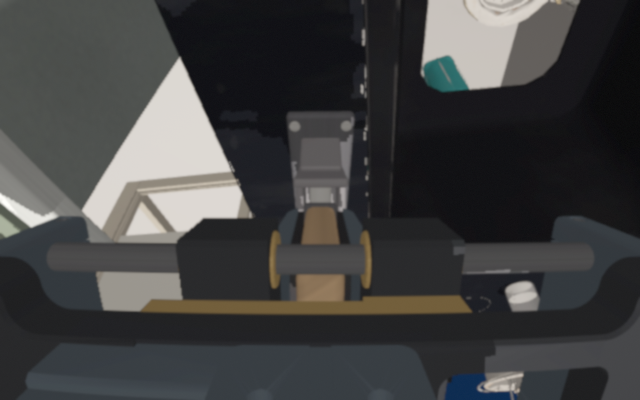

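```bash
python3 -m creep '{"offset":[[0,0,-0.015],[0,0,-0.03],[0,0,-0.045],[0,0,-0.045]],"rotation":[[0,0,0],[0,0,0],[0,0,0],[0,0,0]]}';python3 - <<'E'
from h import *
st()
F,C=frame(-61.3);g=np.array([546.8,-386.5,85])
p1=g+C@[0,0,215];print(p1)
plan(p1,toolR(-61.3),10)
E
```

```text
time_s: 6.68
ee_pos: [460.6, 93.3, 213.7]
ee_rot: [179.9, 34.9, 82.7]
force: [1.0, 0.3, -1.7]
gripper_width: 17.9
t 6.675 p [460.559  93.256 213.702] rot [179.901  34.949  82.675] F [ 0.981  0.306 -1.704] w 17.922515172139008 q [ 29.2  19.7  96.8 -27.5  86.5  43.9]
[ 487.579 -278.331  261.118]
off [[-0.033, 0.007, 0.017], [-0.033, 0.005, 0.017], [-0.033, 0.003, 0.017], [-0.033, 0.0, 0.017], [-0.033, -0.002, 0.017], [-0.033, -0.004, 0.017], [-0.033, -0.007, 0.017], [-0.032, -0.009, 0.017], [-0.032, -0.011, 0.017], [-0.031, -0.013, 0.016]] rot [-2.06, -0.0, -2.95] total 375.6
```

```bash
python3 -m creep '{"offset":[[-0.033,0.007,0.017],[-0.033,0.005,0.017],[-0.033,0.003,0.017],[-0.033,0,0.017],[-0.033,-0.002,0.017]],"rotation":[[-2.1,0,-3],[-2.1,0,-3],[-2.1,0,-3],[-2.1,0,-3],[-2.1,0,-3]]}' && python3 -m creep '{"offset":[[-0.033,-0.004,0.017],[-0.033,-0.007,0.017],[-0.032,-0.009,0.017],[-0.032,-0.011,0.017],[-0.031,-0.013,0.016]],"rotation":[[-2,0,-2.9],[-2,0,-2.9],[-2,0,-2.9],[-2,0,-2.9],[-2,0,-2.9]]}' && python3 -m creep '{"offset":[[0,0,0],[0,0,0],[0,0,0]],"rotation":[[0,0,0],[0,0,0],[0,0,0]]}'
python3 - <<'E'
from h import *
st()
F,C=frame(-61.3);g=np.array([546.8,-386.5,85])
p1=g+C@[0,0,215]
plan(p1,toolR(-61.3),1,dec=4)
cv2.imwrite(f"pics/w7.png",grab_frame("wrist")[:,:,::-1])
import pickle;pickle.dump(camera_params("wrist"),open("w7.pkl","wb"))
crop("pics/w7.png","pics/w7c.png",260,90,110,120,5)
E
```

```text
time_s: 7.3
ee_pos: [473.7, -93.2, 238.0]
ee_rot: [179.9, 35.0, 101.1]
force: [0.5, -0.2, -1.4]
gripper_width: 17.9
time_s: 7.92
ee_pos: [487.5, -278.9, 261.6]
ee_rot: [-179.9, 35.0, 118.8]
force: [0.5, 0.8, -1.2]
gripper_width: 17.4
time_s: 8.3
ee_pos: [488.0, -277.0, 260.7]
ee_rot: [-179.9, 35.0, 118.8]
force: [-1.1, -0.2, -2.2]
gripper_width: 18.0
t 8.3 p [ 488.043 -277.029  260.696] rot [-179.902   35.004  118.775] F [-1.131 -0.161 -2.166] w 18.029080357561487 q [-16.9   3.9 110.4 -34.9  44.7 -24.9]
off [[-0.001, -0.001, 0.0002]] rot [-0.06, 0.0, 0.06] total 1.4
```

View pics/w7.png

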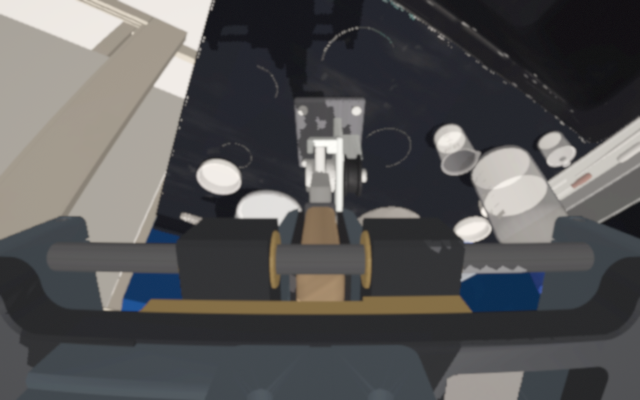

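View pics/w7c.png

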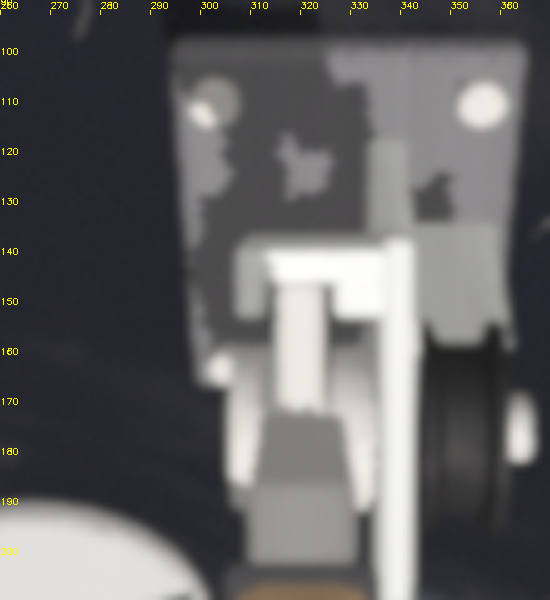

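```bash
python3 - <<'E'
from h import *
import pickle
P=pickle.load(open("w7.pkl","rb"));p,R=pose()
F,C=frame(-61.3);g=np.array([546.8,-386.5,85]);n=C[:,2]
for uv in [(319.6,150),(319.8,165)]: print(C.T@(onplane(P,uv,g+51.5*n,n)-g))
print("tip edge proj", proj(P,p+R.apply([24,0,86.2])),proj(P,p+R.apply([24,7,86.2])),proj(P,p+R.apply([24,-7,86.2])),"tcp in clip",C.T@(p-g))
for uv in [(327,172),(311.5,172)]: print("obs tip in tool",R.inv().apply(onplane(P,uv,p+R.apply([0,0,86.2]),R.apply([0,0,1]))-p))
E
```

```text
[-35.551  -0.218  51.5  ]
[-19.886   0.029  51.5  ]
tip edge proj [320.854 172.044] [329.509 172.057] [312.199 172.034] tcp in clip [ -0.992   1.098 215.135]
obs tip in tool [24.043  4.97  86.2  ]
obs tip in tool [24.028 -7.565 86.2  ]
```

```bash
python3 -m creep '{"offset":[[-0.001,0,0.025],[0,0,0.025],[0,0,0.015],[0,0,0],[0,0,0]],"rotation":[[0,0,0],[0,0,0],[0,0,0],[0,0,0],[0,0,0]]}';cat > c.py <<'E'
from h import *
def chk(n=None):
    s=env.state();p,R=pose(s)
    F,C=frame(-61.3);g=np.array([546.8,-386.5,85])
    print("t",s["time_s"],"tcp in clip",C.T@(p-g),"need 114.7; F along clip xyz",C.T@s["force"],"rot",s["ee_rot"],"w",s["gripper_width"])
    if n:
        for c in ("wrist","scene"): cv2.imwrite(f"pics/{c}{n}.png",grab_frame(c)[:,:,::-1])
E
python3 -c "
from c import *
chk(8)
crop('pics/wrist8.png','pics/w8c.png',260,90,110,130,5)
crop('pics/scene8.png','pics/s8c.png',325,100,90,110,6)"
```

```text
time_s: 8.98
ee_pos: [506.4, -311.5, 208.9]
ee_rot: [-180.0, 35.1, 118.7]
force: [-0.0, -0.1, -2.6]
gripper_width: 17.8
t 8.975 tcp in clip [  1.279   0.576 150.37 ] need 114.7; F along clip xyz [-1.435 -0.027 -2.125] rot [-179.954   35.084  118.696] w 17.75580278958632
```

View pics/w8c.png

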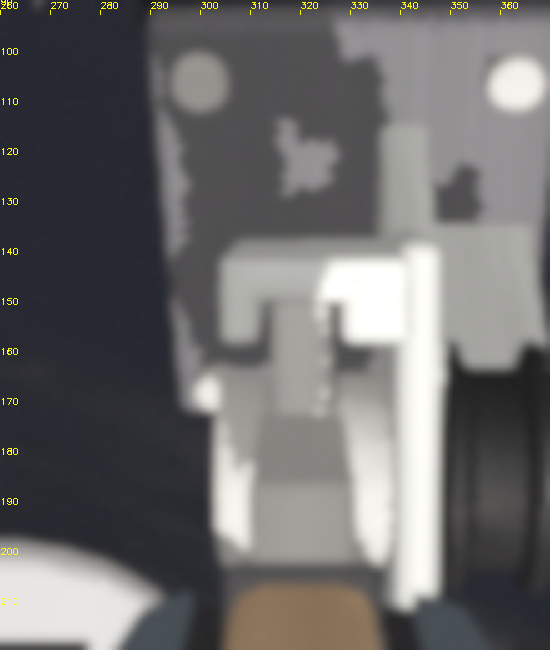

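View pics/s8c.png

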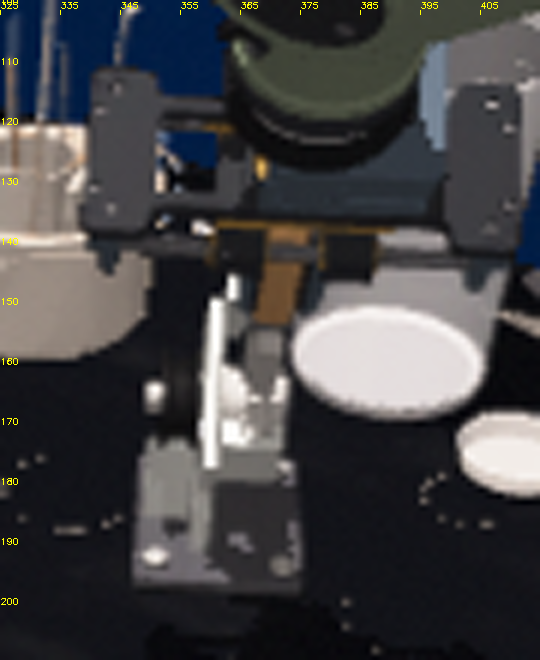

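```bash
python3 -m creep '{"offset":[[0.001,0,0.008],[0,0,0.004],[0,0,0.004],[0,0,0]],"rotation":[[0,0,0],[0,0,0],[0,0,0],[0,0,0]]}'; python3 -c "
from c import *
chk()"
```

```text
time_s: 9.57
ee_pos: [510.7, -319.4, 195.3]
ee_rot: [-180.0, 35.1, 118.7]
force: [-0.1, 0.4, 1.3]
gripper_width: 17.9
t 9.575 tcp in clip [  0.854   0.539 134.089] need 114.7; F along clip xyz [0.444 0.143 1.318] rot [-179.98    35.131  118.685] w 17.945876337792054
```

```bash
python3 -m creep '{"offset":[[0,0,0.003],[0,0,0.002],[0,0,0]],"rotation":[[0,0,0],[0,0,0],[0,0,0]]}'; python3 -c "
from c import *
chk()"; python3 -m creep '{"offset":[[0,0,0.003],[0,0,0.002],[0,0,0]],"rotation":[[0,0,0],[0,0,0],[0,0,0]]}'; python3 -c "
from c import *
chk()"
```

```text
time_s: 9.95
ee_pos: [512.2, -321.7, 191.6]
ee_rot: [180.0, 35.2, 118.7]
force: [-1.3, 2.9, 5.4]
gripper_width: 17.9
t 9.95 tcp in clip [  0.996   0.719 129.471] need 114.7; F along clip xyz [0.498 0.225 6.235] rot [179.981  35.155 118.675] w 17.936919287887363
time_s: 10.32
ee_pos: [512.7, -324.2, 186.0]
ee_rot: [-179.9, 35.0, 118.7]
force: [0.6, 0.2, 1.1]
gripper_width: 17.9
t 10.325 tcp in clip [ -0.245  -0.003 123.46 ] need 114.7; F along clip xyz [0.702 0.613 0.905] rot [-179.888   35.016  118.707] w 17.9490232073634
```

```bash
python3 -m creep '{"offset":[[0,0,0.003],[0,0,0.003],[0,0,0]],"rotation":[[0,0,0],[0,0,0],[0,0,0]]}'; python3 -c "
from c import *
chk()"; python3 -m creep '{"offset":[[0,0,0.0015],[0,0,0.0015],[0,0,0]],"rotation":[[0,0,0],[0,0,0],[0,0,0]]}'; python3 -c "
from c import *
chk(9)
crop('pics/wrist9.png','pics/w9c.png',260,90,110,130,5)"
```

```text
time_s: 10.7
ee_pos: [513.8, -327.1, 180.4]
ee_rot: [-179.8, 34.9, 118.7]
force: [0.9, -0.2, -1.5]
gripper_width: 18.0
t 10.7 tcp in clip [ -0.934  -0.405 117.055] need 114.7; F along clip xyz [-0.38   0.676 -1.522] rot [-179.826   34.945  118.713] w 18.00668145256869
time_s: 11.08
ee_pos: [515.2, -328.7, 178.9]
ee_rot: [-179.9, 35.0, 118.7]
force: [-0.1, 1.1, -0.8]
gripper_width: 18.1
t 11.075 tcp in clip [ -0.131   0.051 114.681] need 114.7; F along clip xyz [-1.282  0.475 -0.087] rot [-179.907   35.03   118.695] w 18.14264358070275
```

View pics/w9c.png

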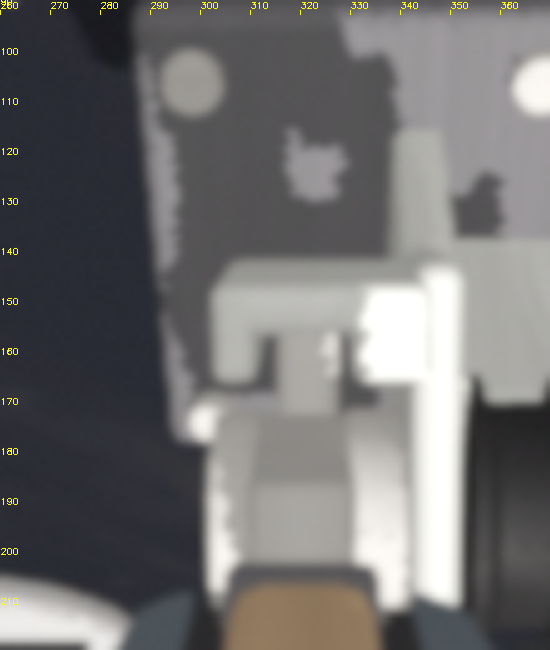

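```bash
python3 -m creep '{"offset":[[0,0,0.002],[0,0,0]],"rotation":[[0,0,0],[0,0,0]]}'; python3 -c "
from c import *
chk()";python3 -m creep '{"offset":[[0,0,0.002],[0,0,0]],"rotation":[[0,0,0],[0,0,0]]}'; python3 -c "
from c import *
chk()"
```

```text
time_s: 11.42
ee_pos: [516.2, -329.9, 177.9]
ee_rot: [-180.0, 35.1, 118.7]
force: [-0.6, 0.4, 0.6]
gripper_width: 17.4
t 11.425 tcp in clip [  0.556   0.366 112.994] need 114.7; F along clip xyz [-0.147 -0.312  0.831] rot [-179.957   35.098  118.686] w 17.350211445530523
time_s: 11.68
ee_pos: [516.4, -330.2, 177.7]
ee_rot: [180.0, 35.1, 118.6]
force: [-7.2, 9.7, 12.7]
gripper_width: 17.8
t 11.675 tcp in clip [  0.733   0.391 112.649] need 114.7; F along clip xyz [-2.52  -1.663 17.236] rot [179.961  35.144 118.593] w 17.80960592875557
```

```bash
python3 -m creep '{"offset":[[0,0,0.001],[0,0,0]],"rotation":[[0,0,0],[0,0,0]]}'; python3 -c "
from c import *
chk()"; python3 -m creep '{"offset":[[0,0,-0.01],[0,0,-0.025],[0,0,-0.04],[0,0,-0.04]],"rotation":[[0,0,0],[0,0,0],[0,0,0],[0,0,0]]}'; python3 -m creep '{"offset":[[0,0,0],[0,0,0],[0,0,0]],"rotation":[[0,0,0],[0,0,0],[0,0,0]]}'; python3 -c "
from c import *
import pickle
pickle.dump(camera_params('wrist'),open('w10.pkl','wb'))
chk(10)
crop('pics/wrist10.png','pics/w10c.png',260,90,110,130,5)
crop('pics/scene10.png','pics/s10c.png',335,135,60,70,8)"
```

```text
time_s: 11.92
ee_pos: [516.5, -330.2, 177.6]
ee_rot: [179.9, 35.2, 118.5]
force: [-9.4, 14.3, 17.6]
gripper_width: 17.8
t 11.925 tcp in clip [  0.758   0.403 112.514] need 114.7; F along clip xyz [-3.876 -1.36  24.165] rot [179.918  35.164 118.547] w 17.815175080657
time_s: 12.42
ee_pos: [484.3, -272.5, 269.2]
ee_rot: [-179.9, 34.9, 118.7]
force: [0.4, -0.6, -1.4]
gripper_width: 17.5
time_s: 12.8
ee_pos: [484.5, -273.4, 267.1]
ee_rot: [-179.8, 34.9, 118.7]
force: [0.6, 0.9, -1.4]
gripper_width: 17.8
t 12.8 tcp in clip [ -1.281  -0.365 223.243] need 114.7; F along clip xyz [-1.18   0.994 -0.83 ] rot [-179.75    34.9    118.749] w 17.834183999952376
```

View pics/w10c.png

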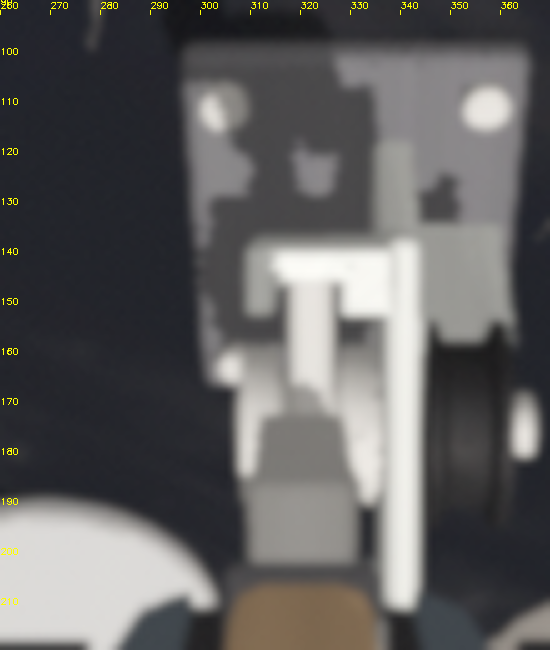

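View pics/s10c.png

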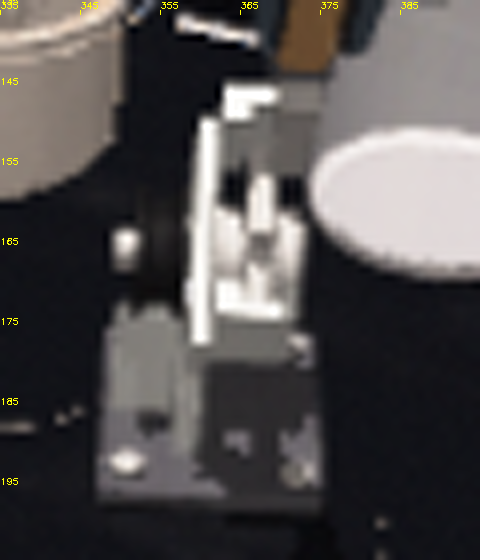

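```bash
python3 - <<'E'
from h import *
R1=Ro.from_euler("xyz",[179.9,35.02,82.66],degrees=True);p=np.array([451.0,15.0,101.5])
plan(p-R1.apply([0,0,135]),R1,9)
T=camera_params("top");F,C=frame(-61.3);g=np.array([546.8,-386.5,85])
cv2.imwrite("pics/top10.png",grab_frame("top")[:,:,::-1])
S=camera_params("scene")
for z in (28.5,41,51.5,64): print(z,proj(S,g+C@[0,0,z]),proj(T,g+C@[0,0,z]))
E
```

```text
off [[0.034, 0.017, -0.016], [0.035, 0.014, -0.017], [0.035, 0.012, -0.017], [0.036, 0.009, -0.018], [0.036, 0.006, -0.018], [0.037, 0.003, -0.018], [0.037, 0.001, -0.018], [0.037, -0.002, -0.018], [0.037, -0.005, -0.018]] rot [2.26, -0.01, 3.28] total 370.3
28.5 [367.158 163.132] [397.299 209.097]
41 [367.479 161.589] [395.708 209.87 ]
51.5 [367.753 160.267] [394.345 210.533]
64 [368.087 158.662] [392.689 211.339]
```

```bash
python3 -m creep '{"offset":[[0.034,0.017,-0.016],[0.035,0.014,-0.017],[0.035,0.012,-0.017],[0.036,0.009,-0.018],[0.036,0.006,-0.018]],"rotation":[[2.3,0,3.3],[2.3,0,3.3],[2.3,0,3.3],[2.3,0,3.3],[2.3,0,3.3]]}' && python3 -m creep '{"offset":[[0.037,0.003,-0.018],[0.037,0.001,-0.018],[0.037,-0.002,-0.018],[0.037,-0.005,-0.018],[0,0,0]],"rotation":[[2.3,0,3.3],[2.2,0,3.2],[2.2,0,3.2],[2.2,0,3.2],[0,0,0]]}' && python3 -m creep '{"offset":[[0,0,0],[0,0,0],[0,0,0]],"rotation":[[0,0,0],[0,0,0],[0,0,0]]}'
python3 - <<'E'
from h import *
R1=Ro.from_euler("xyz",[179.9,35.02,82.66],degrees=True);p=np.array([451.0,15.0,101.5])
st();plan(p-R1.apply([0,0,135]),R1,1,dec=4)
for n in ("wrist","top"):cv2.imwrite(f"pics/{n}11.png",grab_frame(n)[:,:,::-1])
crop("pics/top11.png","pics/t11c.png",375,190,45,40,16)
crop("pics/wrist11.png","pics/w11c.png",250,100,130,120,5)
E
```

```text
time_s: 13.58
ee_pos: [471.3, -69.3, 237.8]
ee_rot: [180.0, 35.0, 98.4]
force: [1.0, -0.2, -1.5]
gripper_width: 17.5
time_s: 14.2
ee_pos: [462.0, 94.3, 210.8]
ee_rot: [179.9, 35.0, 83.0]
force: [-0.3, 0.1, -0.7]
gripper_width: 17.9
time_s: 14.58
ee_pos: [460.6, 91.1, 212.6]
ee_rot: [179.8, 35.0, 82.7]
force: [-0.5, 1.2, -1.7]
gripper_width: 18.0
t 14.575 p [460.636  91.13  212.593] rot [179.826  35.027  82.704] F [-0.523  1.185 -1.72 ] w 18.0237286446834 q [ 29.1  19.7  97.1 -27.7  86.2  43.9]
off [[0.0009, -0.0001, 0.0]] rot [0.1, 0.01, 0.04] total 0.9
```

View pics/t11c.png

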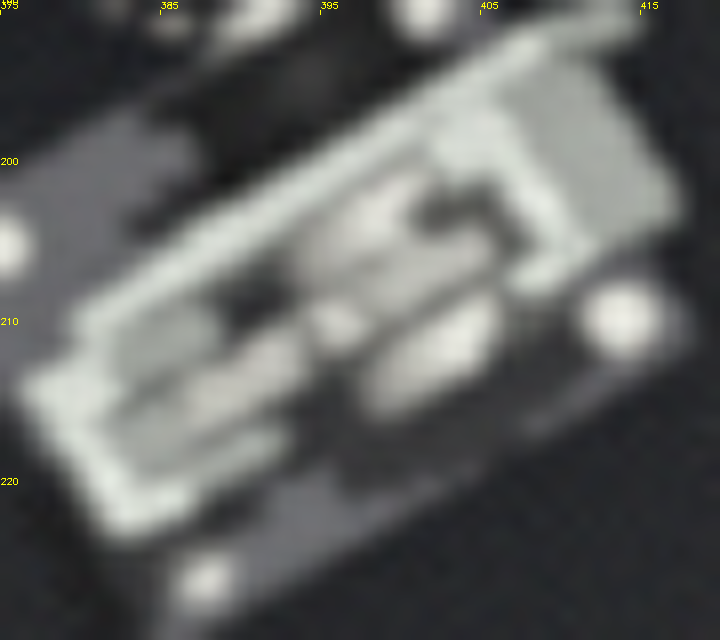

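View pics/w11c.png

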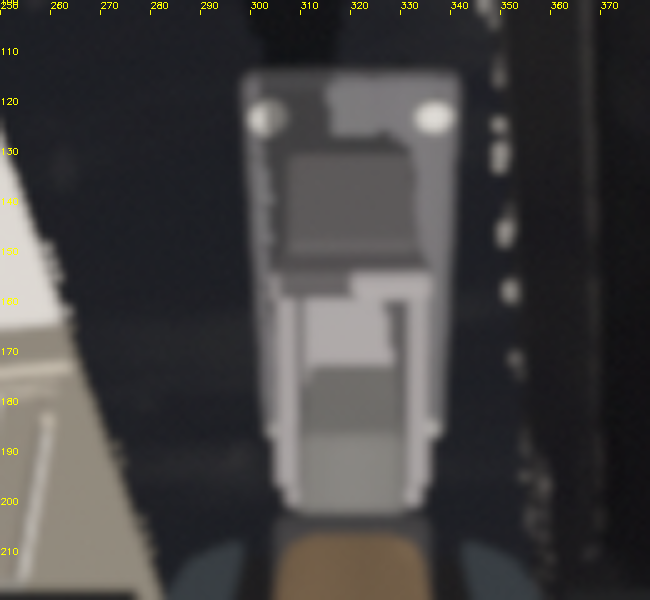

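```bash
python3 -m creep '{"offset":[[0.001,0,0.025],[0,0,0.035],[0,0,0.035],[0,0,0.025],[0,0,0]],"rotation":[[0.1,0,0],[0,0,0],[0,0,0],[0,0,0],[0,0,0]]}' && python3 -m creep '{"offset":[[0,0,0],[0,0,0],[0,0,0]],"rotation":[[0,0,0],[0,0,0],[0,0,0]]}'
python3 - <<'E'
from h import *
R1=Ro.from_euler("xyz",[179.9,35.02,82.66],degrees=True);p=np.array([451.0,15.0,101.5])
st();plan(p,R1,1,dec=4)
E
```

```text
time_s: 15.3
ee_pos: [451.0, 23.1, 112.9]
ee_rot: [-179.8, 35.2, 82.8]
force: [-1.1, -1.2, -0.7]
gripper_width: 17.9
time_s: 15.68
ee_pos: [452.5, 24.1, 114.5]
ee_rot: [179.9, 35.1, 82.8]
force: [-2.0, -2.7, 2.6]
gripper_width: 17.6
t 15.675 p [452.462  24.121 114.468] rot [179.91   35.123  82.776] F [-2.024 -2.705  2.612] w 17.559867943407767 q [ 23.1  22.8 109.1 -31.8  70.7  47.1]
off [[-0.0001, -0.0003, 0.0159]] rot [0.06, 0.1, 0.1] total 15.9
```

```bash
python3 -m creep '{"offset":[[0,0,0.006],[0,0,0.004],[0,0,0.003],[0,0,0],[0,0,0]],"rotation":[[0,0,0],[0,0,0],[0,0,0],[0,0,0],[0,0,0]]}'
python3 - <<'E'
from h import *
R1=Ro.from_euler("xyz",[179.9,35.02,82.66],degrees=True);p=np.array([451.0,15.0,101.5])
st();plan(p,R1,1,dec=4)
E
```

```text
time_s: 16.3
ee_pos: [452.4, 16.6, 103.8]
ee_rot: [179.8, 35.1, 82.8]
force: [1.2, -5.0, 5.1]
gripper_width: 17.6
t 16.3 p [452.389  16.619 103.826] rot [179.807  35.111  82.763] F [ 1.195 -4.952  5.062] w 17.62034711363464 q [ 22.4  23.3 110.2 -32.5  68.9  47.6]
off [[-0.0001, -0.0012, 0.0029]] rot [0.15, 0.09, 0.08] total 3.2
```

```bash
python3 -m creep '{"offset":[[-0.0006,-0.001,0.0015],[0,0,0.001],[0,0,0]],"rotation":[[0,0,0],[0,0,0],[0,0,0]]}'
python3 - <<'E'
from h import *
R1=Ro.from_euler("xyz",[179.9,35.02,82.66],degrees=True);p=np.array([451.0,15.0,101.5])
st();plan(p,R1,1,dec=4);print(R1.inv().apply(env.state()["force"]))
E
```

```text
time_s: 16.68
ee_pos: [451.0, 15.3, 101.8]
ee_rot: [179.8, 35.0, 82.8]
force: [0.5, -3.8, 3.9]
gripper_width: 17.8
t 16.675 p [451.049  15.283 101.833] rot [179.821  35.039  82.751] F [ 0.475 -3.794  3.937] w 17.756845521404387 q [ 22.3  23.3 110.6 -32.6  68.6  47.7]
off [[-0.0, -0.0, 0.0004]] rot [0.13, 0.02, 0.07] total 0.4
[-5.291  0.958 -1.098]
```

```bash
python3 -m creep '{"offset":[[-0.0004,0,0.0008],[0,0,0],[0,0,0]],"rotation":[[0,0,0],[0,0,0],[0,0,0]]}'
python3 - <<'E'
from h import *
st();R=pose()[1];print(R.inv().apply(env.state()["force"]))
E
```

```text
time_s: 17.05
ee_pos: [450.8, 14.7, 101.0]
ee_rot: [179.9, 35.0, 82.8]
force: [0.4, -1.4, 5.4]
gripper_width: 18.2
t 17.05 p [450.767  14.7   101.041] rot [179.856  35.007  82.756] F [ 0.448 -1.415  5.364] w 18.193441527034977 q [ 22.2  23.3 110.7 -32.6  68.4  47.7]
[-4.181  0.632 -3.619]
```

Seat contact is felt (axial force rising). Releasing.

```bash
python3 -m creep '{"offset":[[0,0,0],[0,0,0],[0,0,0],[0,0,0],[0,0,0]],"rotation":[[0,0,0],[0,0,0],[0,0,0],[0,0,0],[0,0,0]]}' 0 && python3 -m creep '{"offset":[[0,0,0],[0,0,0],[0,0,0],[0,0,0],[0,0,0]],"rotation":[[0,0,0],[0,0,0],[0,0,0],[0,0,0],[0,0,0]]}'
python3 - <<'E'
from h import *
st();cv2.imwrite("pics/w12.png",grab_frame("wrist")[:,:,::-1])
E
```

```text
time_s: 17.68
ee_pos: [450.0, 14.4, 100.6]
ee_rot: [180.0, 35.0, 82.8]
force: [-0.3, -0.2, 0.3]
gripper_width: 64.5
time_s: 18.3
ee_pos: [450.1, 14.4, 100.7]
ee_rot: [180.0, 35.0, 82.8]
force: [0.1, 0.1, -0.2]
gripper_width: 91.4
t 18.3 p [450.071  14.387 100.683] rot [179.961  35.042  82.781] F [ 0.119  0.068 -0.232] w 91.40296503557538 q [ 22.2  23.3 110.7 -32.6  68.4  47.7]
```

View pics/w12.png

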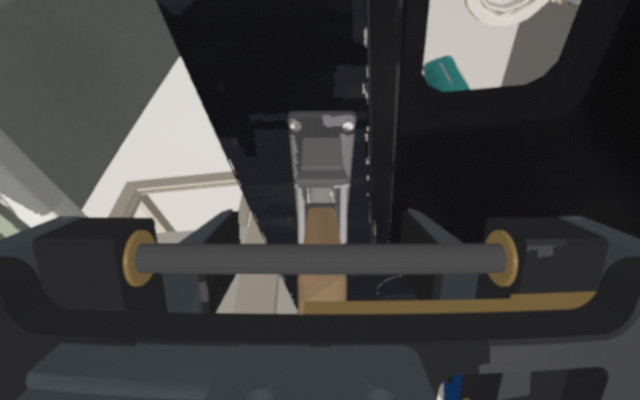

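Fork stands between the open fingers as before. Back off along its axis.

```bash
python3 -m creep '{"offset":[[0,0,-0.02],[0,0,-0.04],[0,0,-0.05],[0,0,-0.05],[0,0,-0.05]],"rotation":[[0,0,0],[0,0,0],[0,0,0],[0,0,0],[0,0,0]]}' && python3 -m creep '{"offset":[[0,0.0,-0.03],[0,0,0],[0,0,0]],"rotation":[[0,0,0],[0,0,0],[0,0,0]]}'
python3 - <<'E'
from h import *
st()
for n in ("wrist","top","scene"):cv2.imwrite(f"pics/{n}13.png",grab_frame(n)[:,:,::-1])
crop("pics/scene13.png","pics/s13c.png",295,230,70,65,10)
crop("pics/wrist13.png","pics/w13c.png",240,80,160,150,5)
P=camera_params("wrist");print("end",onz(P,(317.2,200.3),156.2))
F,C=frame(-97.2)
E0=np.array([455.6,52.3,155.4]);print(proj(P,E0))
E
```

```text
time_s: 18.98
ee_pos: [464.9, 134.8, 274.0]
ee_rot: [180.0, 35.0, 82.8]
force: [0.9, 0.7, 0.0]
gripper_width: 91.2
time_s: 19.35
ee_pos: [466.6, 150.3, 296.0]
ee_rot: [-179.9, 35.1, 82.8]
force: [0.7, 0.1, -0.6]
gripper_width: 91.5
t 19.35 p [466.595 150.345 296.011] rot [-179.903   35.136   82.845] F [ 0.658  0.107 -0.596] w 91.48634873312474 q [ 33.7  19.8  84.4 -26.1  99.6  42. ]
end [446.697  21.025 156.2  ]
[321.546 180.489]
```

View pics/s13c.png

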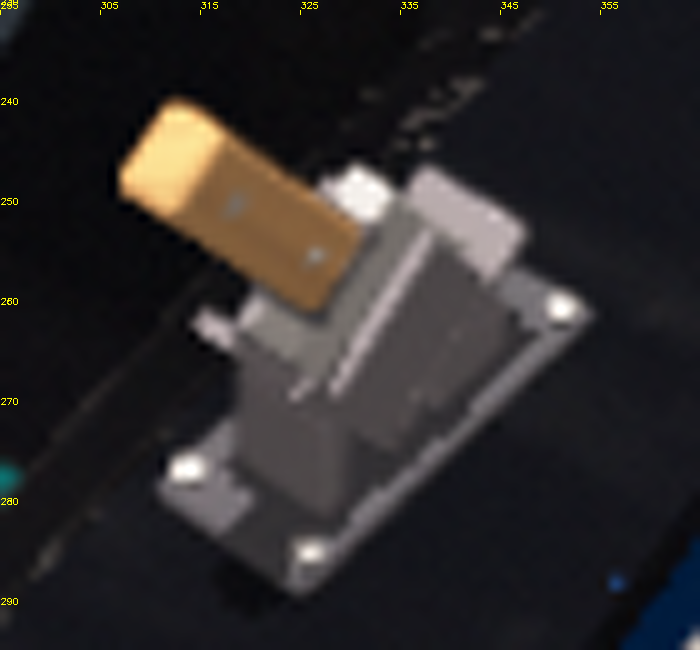

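View pics/top13.png

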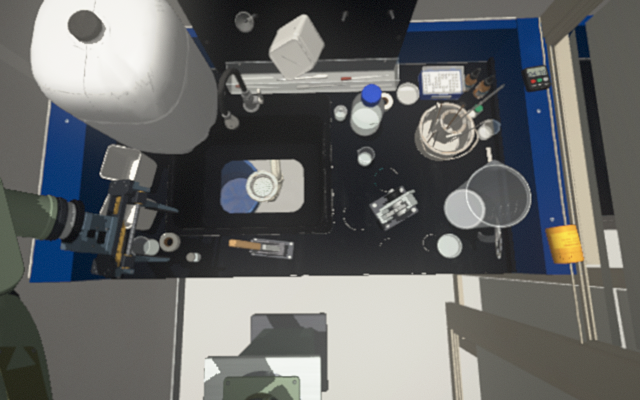

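View pics/w13c.png

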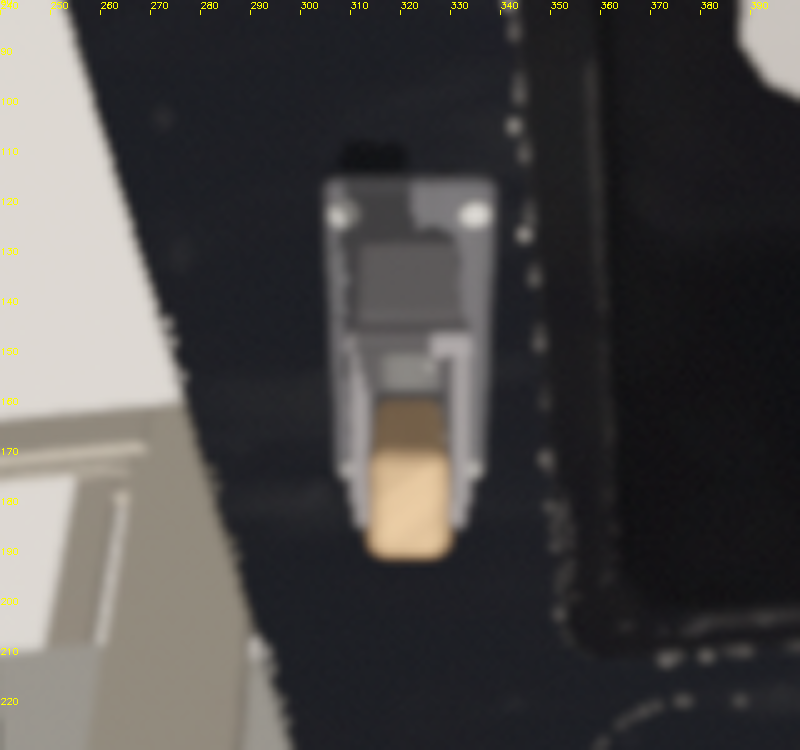

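```bash
python3 - <<'E'
from h import *
a=cv2.imread("pics/top0.png",0);b=cv2.imread("pics/top13.png",0)
for n,(x,y) in dict(vial=(193,257),dish=(449,245),beakR=(366,157),beakL=(150,246),fork=(250,245),clip=(397,208)).items():
    print(n,cv2.absdiff(a,b)[y-9:y+10,x-9:x+10].max())
env.job_done();st()
E
```

```text
vial 126
dish 7
beakR 7
beakL 100
fork 86
clip 88
the job is handed in; nothing more can be done
the job is handed in; nothing more can be done
```

```bash
python3 - <<'E'
import cv2,numpy as np
o=[]
for n in ("top0","top13"):
    im=cv2.imread(f"pics/{n}.png")[225:275,125:215];o.append(cv2.resize(im,None,fx=6,fy=6))
for n in ("top0","top13"):
    im=cv2.imread(f"pics/{n}.png")[225:275,125:215]
cv2.imwrite("pics/cmp.png",np.vstack(o)[:600])
E
```

```text
(no output)
```

View pics/cmp.png

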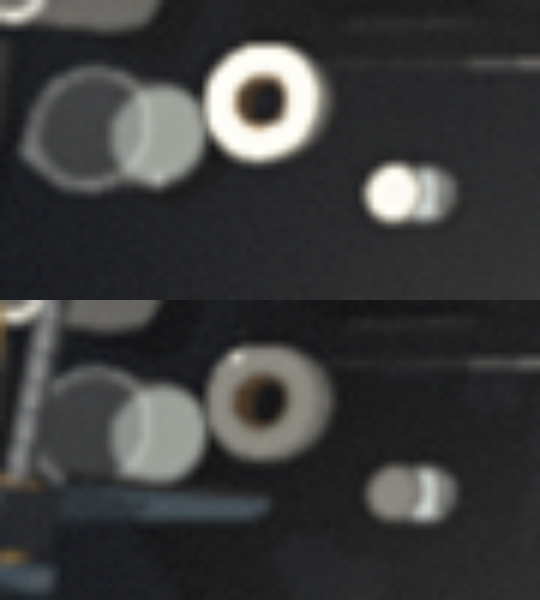

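I took the fork from its holder, pushed the clip home with it, put the fork back, and handed the job in at about 19.5 s of the 54 s allowed.

**Clip:** The push peaked at about 6 N, then fell as the clip snapped over. The fork met a firm stop about 2 mm further on than I had computed. At up to 24 N there, the tool moved only about 0.1 mm more. In the top camera the tang then appeared at about (395.8, 210.3), against (395.7, 209.9) predicted for a clip fully home.

**Fork:** It touched the trough lightly on the way in, at no more than 8 N. After release, the scene and wrist pictures show it leaning in the trough as at the start.

**Glassware:** A pixel comparison before and after showed large differences at the vial and the left-hand beaker. I only looked into these after handing in. The enlarged pictures show both in the same place, with the arm's shadow on the vial and the gripper in front of part of the beaker. The petri dish area was unchanged.

**Robot at hand-in:** It was clear of everything it had handled, with the measured force near zero. The highest force I read during the job was about 25 N.

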